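# Take the pre-filter out of the dust extractor

### The job

Take the mesh pre-filter out of the down-draught dust extractor and lay it flat in the steel wash tray, handle up. It is caught under a retaining lip at the handle end: take its weight so that it does not drag, slide it back into the deep channel until you feel it firm against the rubber seal, raise the handle end over the lip while the back edge is still in the channel, then draw it out. Be gentle: do not force it against the extractor or drop it into the tray, and leave the other things on the bench and on the extractor where they are.

Things in the scene. Friction and masses are not known exactly. Their poses are not given: they have to be found in the camera images.
- filter_handle (a point): Centre of the grip bar of the pre-filter's bow handle: bar 12 mm thick along x, 14 mm high, 98 mm long along y, 80 mm clear between its end posts, 27 mm free height under it. It is 34 mm above the panel's top face, 42 mm above its underside, 45 mm from the panel's middle towards the front edge. Axes: x from the panel's front (lip) edge to its back (channel) edge, z up out of the panel.
- filter: The pre-filter: aluminium-framed mesh panel, 210 mm long (x), 150 mm wide (y), 8 mm thick, about 0.35 kg, loose, its bow handle on top; origin at the middle of its underside, axes as the handle's. As found it lies flat on the carrier's ledges, front edge caught under the lip, back edge in the channel, 2.5 mm play at each side. Slid with its weight on the ledges it drags by up to 6 N.
- filter_back (a point): Middle of the back edge of the filter, on its underside (150 mm along x and 42 mm below the handle bar's centre); the panel's axes. This edge sits in the deep channel.
- filter_front (a point): Middle of the front edge of the filter, on its underside (60 mm from the handle bar's centre along -x, 42 mm below it); the panel's axes. This edge is caught under the retaining lip.
- extractor: Grey sheet-steel benchtop down-draught extractor, fixed, 340 mm (x) by 320 mm (y), deck 120 mm high; origin under its centre, x from the front panel (switch, knob) to the air outlet. On the deck a bent-steel carrier with ledges 4 mm over the deck holds the filter. It is screwed down through slots, up to 10 mm fore or aft of nominal: not measured. More than 20 N against the filter bends them.
- lip_nominal (a point): Fixed to the extractor: nominal middle of the top of the free edge of the carrier's front lip; the real edge lies up to 10 mm from it along x (not measured). The lip is 3 mm thick, its underside 12 mm and its top 15 mm over the ledge, so the filter can be lifted 4 mm under it; as found it overhangs the filter by 3 to 26 mm. Extractor's axes.
- channel_nominal (a point): Nominal middle of the underside of the free edge of the channel's upper flange, 16 mm over the ledge; real one up to 10 mm off along x. It covers 8 to 30 mm of the filter as found. A rubber seal 1 to 23 mm behind the filter gives 4 mm at 2 N/mm, then is solid. First touch: front still 2.5 mm under the lip; solid (8 N): 1.5 mm clear, 35 mm under the flange, tilt then at most 12 degrees.
- tray_floor (a point): Centre of the inner floor of the open steel wash tray, fixed on the bench: inside 260 mm (x) by 200 mm (y), floor 4 mm over the bench, walls 4 mm thick and 45 mm high with a 12 mm turned rim. Axes: x along its length, z up.
- tray: The wash tray; origin at the centre of its underside.
- screwdriver: Bystander: 170 mm screwdriver lying on the extractor's deck beside the filter.
- screw_pot: Bystander: lidded plastic screw pot, 46 mm across, 42 mm high, on the extractor's deck; origin under its centre.
- dust_brush: Bystander: hand brush lying on the bench between tray and extractor.
- tube_offcut: Bystander: 160 mm offcut of 25 mm square steel tube lying on the bench in front of the tray; origin under its centre.
- v_block: Bystander: steel V-block, 45 by 65 mm, 48 mm high, on the bench between tray and extractor; origin under its centre.
- spray_can: Bystander: spray can, 52 mm across, 170 mm high, on the bench between tray and extractor; origin under its centre.

How it is judged:
By the outcome, as a careful person would: the job done as asked, in the order asked, and still so for the second after the job is handed in, with the robot touching nothing.
It also fails if it takes over 67 s, if anything falls off the work surface, if the arm or the gripper's body presses on something with over 40 N, if the wrist force passes 120 N, or if a joint passes its speed limit or range.

### The arm

A 6-joint arm with a two-finger parallel gripper is mounted at the origin on the work surface. World frame = base frame: x ahead of the robot, y to its left, z up, the work surface at z = 0. Lengths are in mm, angles in degrees, forces in N, time in s.
With the tool pointing down it reaches from about 300 to 850 mm from the base axis. Payload 4.2 kg.
Tool frame: the origin (TCP) lies on the centre line of the jaws, within the pads' length; the fingertips stand 14 mm ahead of it and the grasp point (between the pads) lies 5 mm behind it; z points along the fingers, y is the direction in which the jaws open and shut (so a half turn about z gives the same grasp; the last joint's range is limited). The gripper opens to 91 mm and grips with 3 to 60 N. Pads are 32 mm wide; open, the fingers measure 118 mm over their backs; the gripper's body (76 mm by 178 mm) begins 60 mm behind the grasp point.
Start: joints at [73.109, 18.312, 89.639, -0, 72.044, -1.146], TCP at [156.03, 553.44, 227.976] pointing down, gripper open.
Joint ranges: [-177.97, 177.97], [-48.28, 115.42], [12.27, 149.76], [-77.06, 257.06], [2.81, 150.46], [-146.56, 146.56]. Speed limits (degrees/s): [147.25, 147.25, 180, 180, 180, 180].

### API

Orientations are given as [roll, pitch, yaw] about the fixed x, y, z axes, in that order (R = Rz(yaw) Ry(pitch) Rx(roll)).
In Python, from workcell import env gives the robot as it stands.
- The arm moves only by the tool play_rows, never from a script. Its argument "increments" is a list of rows, each a list of 5 numbers: the shift along the world's x, y, z in mm, then the turn about the world's z in degrees, then the closure, from 0 (fully open) to 1 (shut). In form: [[x, y, z, yaw, fingers], ...]. A call has 1 to 20 rows; each row shifts and turns the commanded pose from where the row before left it; what a row does not reach is not made up. A row lasts 1/8 s, in which the tool goes at most 62.5 mm and 10.7 degrees, less where a joint would pass 70% of its speed; a pose out of reach is approached as far as the arm can. A call is refused whole if a number of a shift passes 62.5 or a number of a turn 10.7, either way. A call with a gripper value outside its range is refused whole. The fingers move at their own pace and stop on an object; "newtons" is the grip in N (left out, the last holds). Time passes only in rows, so rows that do not move let the fingers close. It gives the time, the measured TCP pose, the force and the opening at its end, in the units of the state.
- env.state(): the state, without advancing time (a new reading comes with each control period).
- env.grab_frame(name): name is "side" or "top"; returns the picture (400x640x3 uint8, red, green, blue); there is no depth.
- env.calibration(name): a dict with "fx", "fy", "cx", "cy" (pixels), "R" (3x3) and "t" (3): a world point X has camera coordinates R X + t. Camera axes: x right, y down, z forward; pixel columns grow to the right and rows downward; lengths in mm; the calibration is good to about 2 mm. A picture is of the moment at which its call begins. calibration takes no time and is no camera call.
- env.job_done(): hands the job in, once; it reports no verdict.
The state is a dict: "time_s": time; "qpos": joint angles; "qvel": joint speeds; "effort": joint torques, N m; "ee_pos": TCP position; "ee_rot": TCP orientation; "force": force on the tool from outside, world axes, zero at the start; "torque": the same for the moment, N m; "gripper_width": finger opening in mm.
Only numpy, scipy, OpenCV 4.12 (cv2) and the standard library are available. Lean on these libraries where they do the work, as an engineer would, in place of code of your own. Each camera call takes 0.05 s, during which the arm holds its last target.

## Working session

There is one attempt and no reset: what is moved stays moved. The work goes in short steps, Python scripts to look and compute and a tool call to move; the robot and the scene stay as the last step left them, time stands still between calls to the robot, and variables do not carry over. Pictures are saved under pics/ and viewed, and the job is handed in when it is done.

Besides the shell and the picture viewer there is one more tool, called after "Emit:" by a JSON object that holds its "method" and its "body". play_rows: Moves the arm, as the interface text tells. Its arguments: {"type":"object","properties":{"increments":{"type":"array"},"newtons":{"type":"number"}},"required":["increments"]}

```bash
mkdir -p pics
python3 - <<'E'
from workcell import env
import cv2
s=env.state();print(s)
for n in("side","top"):
    im=env.grab_frame(n);cv2.imwrite(f"pics/{n}0.png",cv2.cvtColor(im,cv2.COLOR_RGB2BGR));print(n,env.calibration(n))
E
```

```text
{'time_s': 0.0, 'qpos': array([ 7.31082039e+01,  1.83503707e+01,  8.97074294e+01,  9.40946682e-04,
        7.20461594e+01, -1.14444270e+00]), 'qvel': array([ 0.03989675,  0.0866568 ,  0.03476545, -0.07919738, -0.04672543,
       -0.07570928]), 'effort': array([ 1.89149391e-04, -4.12471497e+01, -2.31970704e+01,  7.26867118e-02,
        4.57176380e-02, -1.53705291e-04]), 'ee_pos': array([155.88617798, 552.94140793, 227.12608942]), 'ee_rot': array([-1.79896079e+02, -2.97080071e-03,  1.64252353e+02]), 'force': array([0.19282616, 0.0801607 , 0.34863833]), 'torque': array([0.00904555, 0.01900635, 0.03075978]), 'gripper_width': 90.78981123220251}
side {'fx': 440.46835134635734, 'fy': 440.46835134635734, 'cx': 319.1004794165523, 'cy': 204.86673188273457, 'R': array([[ 0.79535997, -0.60601298,  0.01227921],
       [-0.34590677, -0.47043353, -0.81181328],
       [ 0.49774594,  0.64143633, -0.58378799]]), 't': array([-467.502664  ,  274.7921069 ,  943.14728209])}
top {'fx': 387.3599077702231, 'fy': 387.3599077702231, 'cx': 317.22240217894057, 'cy': 197.06629680050006, 'R': array([[ 2.90441158e-02, -9.99578096e-01,  2.64599843e-04],
       [-9.77837955e-01, -2.84673323e-02, -2.07418765e-01],
       [ 2.07338786e-01,  5.76555885e-03, -9.78252210e-01]]), 't': array([ -78.072665  ,  547.05863857, 1003.24213645])}
```

View pics/side0.png

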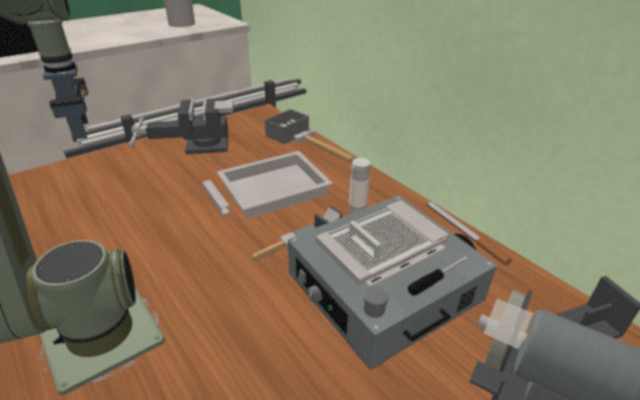

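View pics/top0.png

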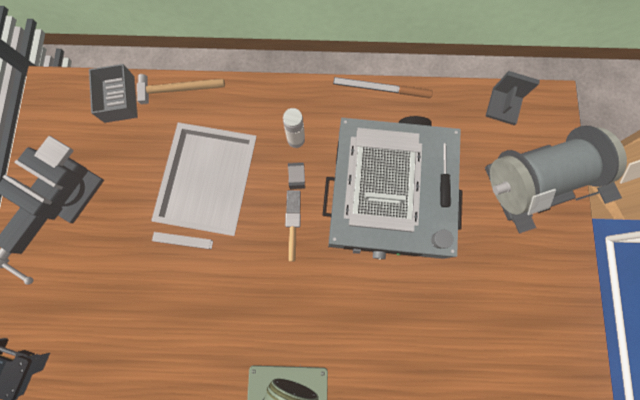

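```bash
cat > h.py <<'E'
from workcell import env
import cv2, numpy as np
def ray(n,uv):
    c=env.calibration(n);R=np.array(c["R"]);t=np.array(c["t"])
    d=R.T@np.array([(uv[0]-c["cx"])/c["fx"],(uv[1]-c["cy"])/c["fy"],1]);return -R.T@t,d
def onz(n,uv,z):
    o,d=ray(n,uv);return o+d*(z-o[2])/d[2]
def proj(n,X):
    c=env.calibration(n);p=np.array(c["R"])@np.array(X,float)+c["t"];return np.array([c["fx"]*p[0]/p[2]+c["cx"],c["fy"]*p[1]/p[2]+c["cy"]])
def tri(uvt,uvs):
    A=[];b=[]
    for n,uv in(("top",uvt),("side",uvs)):
        o,d=ray(n,uv);d/=np.linalg.norm(d);P=np.eye(3)-np.outer(d,d);A.append(P);b.append(P@o)
    return np.linalg.lstsq(np.vstack(A),np.hstack(b),rcond=None)[0]
def grab(n,f):
    im=cv2.cvtColor(env.grab_frame(n),cv2.COLOR_RGB2BGR);cv2.imwrite(f,im);return im
def crop(f,out,x0,y0,x1,y1,k):
    im=cv2.imread(f)[y0:y1,x0:x1];im=cv2.resize(im,None,fx=k,fy=k,interpolation=cv2.INTER_CUBIC)
    cv2.imwrite(out,im)
E
python3 - <<'E'
from h import *
crop("pics/top0.png","pics/t0c.png",320,110,470,265,5 if 0 else 3.8)
crop("pics/side0.png","pics/s0c.png",280,185,500,370,3.2)
crop("pics/top0.png","pics/t0tray.png",140,100,320,270,3.5)
E
```

```text
(no output)
```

View pics/t0c.png

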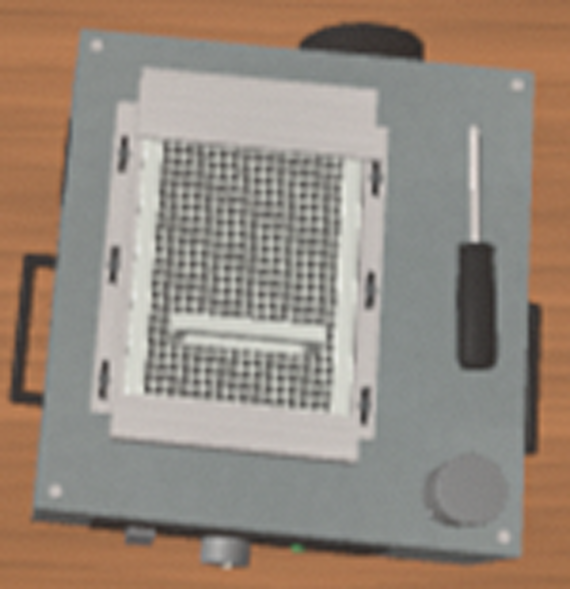

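View pics/s0c.png

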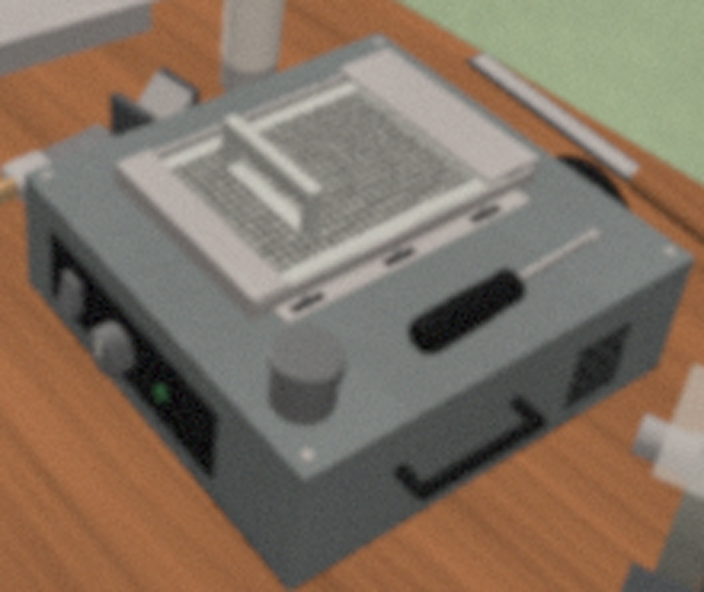

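View pics/t0tray.png

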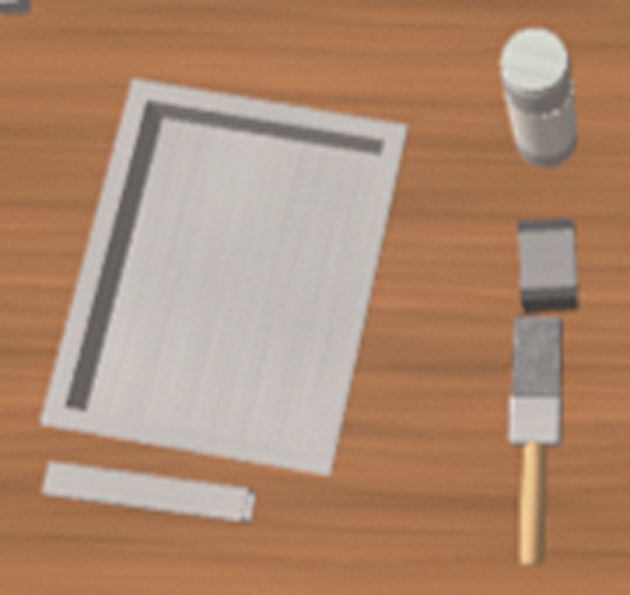

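Run:
```python
from h import *
f=lambda u,v:(320+u/3.8-.37,110+v/3.8-.37)
g=lambda u,v:(140+u/3.5-.36,100+v/3.5-.36)
s=lambda u,v:(280+u/3.2-.34,185+v/3.2-.34)
D=[onz("top",f(*p),120) for p in[(82,30),(535,72),(521,555),(35,515)]]
print("deck",np.round(D,1));ctr=np.mean(D,0)
ex=(D[0]+D[1]-D[2]-D[3]);print("ctr",ctr,"yaw",np.degrees(np.arctan2(ex[1],ex[0])))
screws=[(97,45),(517,85),(503,537),(55,491)];S=[onz("top",f(*p),121) for p in screws]
e=S[0]+S[1]-S[2]-S[3];print("screws ctr",np.mean(S,0),np.degrees(np.arctan2(e[1],e[0])))
# carrier plate side edges / panel sides
for nm,p,q,z in[("filter left side",(147,140),(132,395),132),("filter right",(358,155),(345,412),132)]:
    a=onz("top",f(*p),z);b=onz("top",f(*q),z);d=a-b;print(nm,a,b,np.degrees(np.arctan2(d[1],d[0])))
# bar
a=onz("top",f(172,323),173);b=onz("top",f(327,331),173);print("bar",a,b,(a+b)/2,np.linalg.norm(a-b))
print("bar side", onz("side",s(234,120),173),onz("side",s(315,187),173))
T=[onz("top",g(*p),49) for p in[(133,79),(407,124),(330,474),(40,424)]]
print("tray rim",np.round(T,1),np.mean(T,0),[np.linalg.norm(T[i]-T[i-1]) for i in range(4)])
t=T[0]+T[1]-T[2]-T[3];print("yaw",np.degrees(np.arctan2(t[1],t[0])))
print("can top",onz("top",g(535,60),170))
```

```text
deck [[ 756.3 -120.6  120. ]
 [ 734.  -439.7  120. ]
 [ 396.6 -414.5  120. ]
 [ 413.5  -95.2  120. ]]
ctr [ 575.12105999 -267.5144021   120.        ] yaw -4.258689162297552
screws ctr [ 576.49529367 -267.12263669  121.        ] -4.234534204040747
filter left side [ 671.51798993 -165.99994163  132.        ] [ 493.51335874 -157.31530576  132.        ] -2.7931786191878336
filter right [ 664.91219098 -310.82424075  132.        ] [ 486.22144755 -298.1907519   132.        ] -4.044099471639773
bar [ 534.03380214 -178.72894275  173.        ] [ 531.67686566 -277.96976501  173.        ] [ 532.8553339  -228.34935388  173.        ] 99.26880653749636
bar side [ 535.06626383 -190.17653661  173.        ] [ 531.05049135 -276.33764385  173.        ]
tray rim [[759.3 345.8  49. ]
 [726.8 118.2  49. ]
 [439.3 160.   49. ]
 [471.7 388.5  49. ]] [599.26463103 253.12711162  49.        ] [np.float64(290.76427252498564), np.float64(229.9171638487522), np.float64(290.450302374265), np.float64(230.77971364059607)]
yaw -8.351219570872424
can top [732.81758665   6.38185158 170.        ]
```

Run:
```python
from h import *
crop("pics/top0.png","pics/t0b.png",345,138,430,235,6)
crop("pics/side0.png","pics/s0b.png",310,190,450,290,5.5)
```

```text
(no output)
```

View pics/t0b.png

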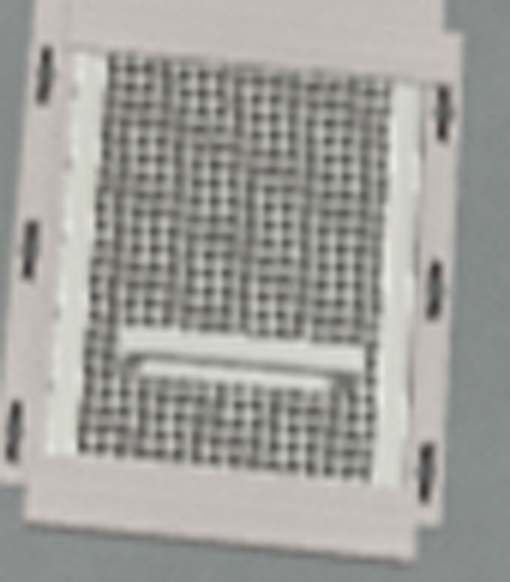

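View pics/s0b.png

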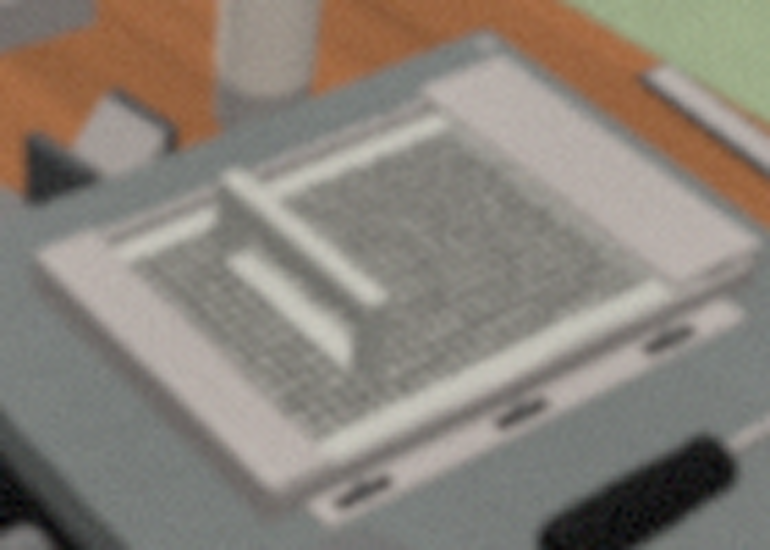

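Run:
```python
from h import *
f=lambda u,v:(345+u/6-.42,138+v/6-.42)
A=lambda d:np.round(np.degrees(np.arctan2(d[1],d[0])),2)
a=onz("top",f(125,338),173);b=onz("top",f(368,357),173);print("bar",(a+b)/2,np.linalg.norm(a-b),A(a-b)-90)
p=[onz("top",f(*q),132) for q in[(74,50),(48,455),(420,85),(400,490)]];print(A(p[0]-p[1]),A(p[2]-p[3]),(p[0]+p[2])/2,(p[1]+p[3])/2,np.linalg.norm(p[0]-p[2]))
s=lambda u,v:(310+u/5.5-.41,190+v/5.5-.41)
q=[onz("side",s(*w),173) for w in[(232,175),(378,300)]];print(q,sum(q)/2,np.linalg.norm(q[0]-q[1]))
print("lip edge",onz("top",f(225,475),139),"flange edge",onz("top",f(245,62),142))
print("lip edge side",onz("side",s(207,343),139),"flange side",onz("side",s(550,185),142))
```

```text
bar [ 533.3469813  -229.25253912  173.        ] 98.65328546486796 -2.9200000000000017
-3.04 -4.0 [ 667.14188493 -237.49822377  132.        ] [ 488.52298668 -226.50827338  132.        ] 150.787880947862
[array([ 535.03099366, -186.74561755,  173.        ]), array([ 529.10829144, -279.05115333,  173.        ])] [ 532.06964255 -232.89838544  173.        ] 92.49535305646293
lip edge [ 486.3160539  -225.88185374  139.        ] flange edge [ 666.08677328 -235.01887326  142.        ]
lip edge side [ 486.56141717 -230.78531063  139.        ] flange side [ 667.62598703 -243.63901297  142.        ]
```

Emit:
{"method": "play_rows", "body": {"increments": [[18,-36,2,-6,0],[18,-40,2,-8,0],[18,-40,2,-8,0],[19,-40,2,-8,0],[19,-40,2,-8,0],[19,-40,2,-8,0],[19,-40,2,-8,0],[19,-40,0,-8,0],[19,-40,0,-8,0],[19,-40,0,-8,0],[19,-40,0,0,0],[19,-40,0,0,0],[19,-40,0,0,0],[19,-40,0,0,0],[19,-40,0,0,0],[19,-40,0,0,0],[19,-40,0,0,0],[19,-40,0,0,0],[19,-40,0,0,0],[20,-27,0,0,0]]}}

```text
time_s: 2.6
ee_pos: [534.2, -231.3, 241.4]
ee_rot: [-179.9, -0.0, 86.2]
force: [-0.0, 1.1, 0.7]
gripper_width: 91.2
```

Emit:
{"method": "play_rows", "body": {"increments": [[0,0,-10,0,0.2],[0,0,-20,0,0.3],[0,0,-20,0,0.3],[0,0,-4,0,0.3],[0,0,0,0,0.3],[0,0,0,0,0.3]]}}

```text
time_s: 3.35
ee_pos: [534.4, -229.5, 188.9]
ee_rot: [179.9, 0.0, 86.3]
force: [-0.5, -0.6, 0.1]
gripper_width: 63.6
```

Run:
```python
from h import *
print({k:np.round(v,2) for k,v in env.state().items() if k!="effort"})
grab("top","pics/t1.png");grab("side","pics/s1.png")
crop("pics/top1.png" if 0 else "pics/t1.png","pics/t1b.png",320,120,450,240,5)
crop("pics/s1.png","pics/s1b.png",290,130,450,290,3.7)
```

```text
{'time_s': np.float64(3.35), 'qpos': array([-2.438e+01,  2.038e+01,  9.237e+01,  1.000e-02,  6.716e+01,
       -2.065e+01]), 'qvel': array([-0.11, -0.07, -0.1 ,  0.02, -0.  ,  0.02]), 'ee_pos': array([ 534.38, -229.5 ,  188.88]), 'ee_rot': array([1.7991e+02, 3.0000e-02, 8.6270e+01]), 'force': array([-0.5 , -0.57,  0.07]), 'torque': array([-0.04,  0.08,  0.02]), 'gripper_width': np.float64(63.59)}
```

View pics/t1b.png

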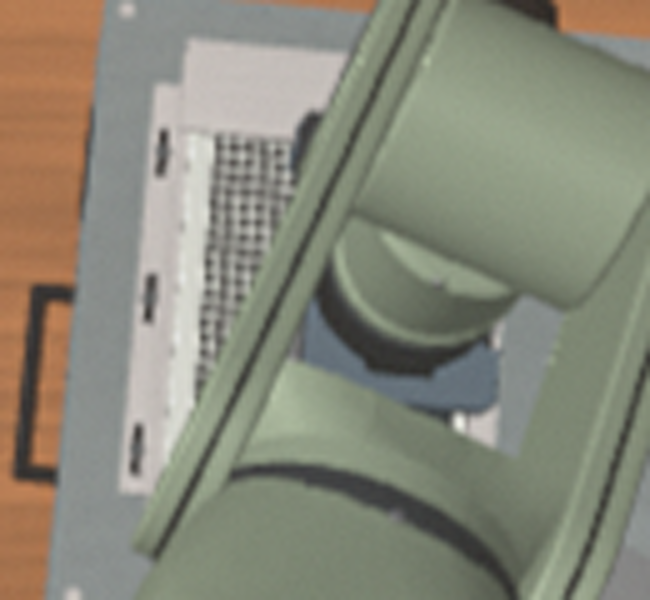

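View pics/s1b.png

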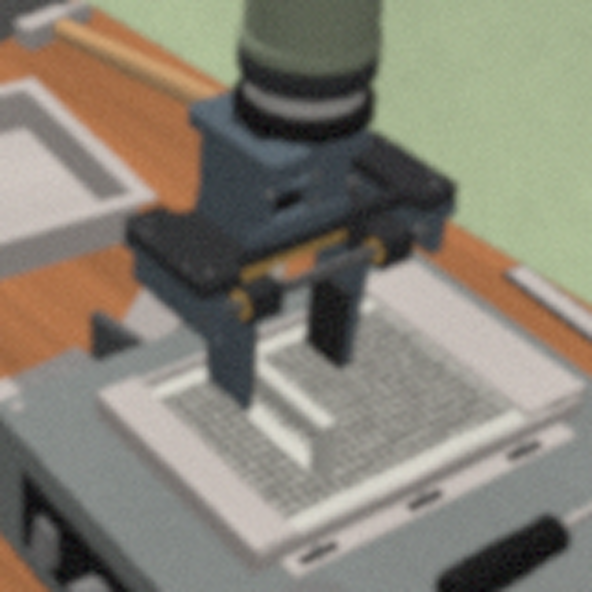

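Emit:
{"method": "play_rows", "body": {"increments": [[0,0,-10,0,0.3],[0,0,-10,0,0.4],[0,0,-7,0,0.5],[0,0,0,0,0.6],[0,0,0,0,0.65],[0,0,0,0,0.7]], "newtons": 8}}

```text
time_s: 4.2
ee_pos: [534.3, -229.6, 161.3]
ee_rot: [180.0, 0.0, 86.3]
force: [-0.5, -0.4, 0.2]
gripper_width: 28.0
```

Run:
```python
from h import *
print({k:np.round(v,2) for k,v in env.state().items() if k!="effort"})
grab("side","pics/s2.png")
crop("pics/s2.png","pics/s2b.png",310,170,450,290,5)
```

```text
{'time_s': np.float64(4.2), 'qpos': array([-2.439e+01,  2.166e+01,  9.463e+01,  1.000e-02,  6.366e+01,
       -2.065e+01]), 'qvel': array([ 0.07, -0.18,  0.13, -0.03,  0.  , -0.07]), 'ee_pos': array([ 534.29, -229.65,  161.33]), 'ee_rot': array([1.7995e+02, 1.0000e-02, 8.6260e+01]), 'force': array([-0.48, -0.36,  0.18]), 'torque': array([-0.12,  0.03,  0.03]), 'gripper_width': np.float64(28.04)}
```

View pics/s2b.png

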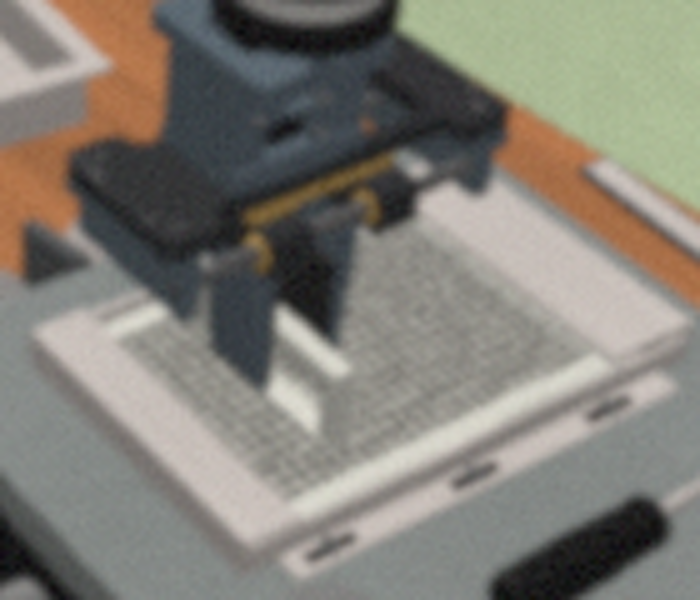

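Emit:
{"method": "play_rows", "body": {"increments": [[0,0,0,0,0.78],[0,0,0,0,0.82],[0,0,0,0,0.86],[0,0,0,0,0.9],[0,0,0,0,0.95]], "newtons": 6}}

```text
time_s: 4.88
ee_pos: [533.3, -229.5, 161.0]
ee_rot: [-179.9, -0.0, 86.2]
force: [-3.4, 1.1, 2.1]
gripper_width: 12.0
```

Emit:
{"method": "play_rows", "body": {"increments": [[0,0,0,0,1],[0,0,0,0,1],[0,0,0,0,1]], "newtons": 10}}

```text
time_s: 5.25
ee_pos: [533.9, -229.6, 161.0]
ee_rot: [-180.0, 0.0, 86.3]
force: [-2.9, -0.1, 2.5]
gripper_width: 11.9
```

Emit:
{"method": "play_rows", "body": {"increments": [[0,0,0,0,1],[0,0,0,0,1],[0,0,0.5,0,1],[0,0,0.5,0,1],[0,0,0,0,1]], "newtons": 40}}

```text
time_s: 5.88
ee_pos: [534.2, -229.4, 161.5]
ee_rot: [180.0, -0.0, 86.3]
force: [-0.1, 0.2, -2.2]
gripper_width: 11.7
```

Emit:
{"method": "play_rows", "body": {"increments": [[0,0,0.5,0,1],[0,0,0.5,0,1],[0,0,0,0,1]]}}

```text
time_s: 6.25
ee_pos: [534.1, -229.6, 163.0]
ee_rot: [180.0, 0.0, 86.3]
force: [0.8, 0.2, -2.5]
gripper_width: 11.4
```

Run:
```python
from h import *
print({k:np.round(v,2) for k,v in env.state().items() if k!="effort"})
```

```text
{'time_s': np.float64(6.25), 'qpos': array([-24.4 ,  21.58,  94.49,   0.  ,  63.91, -20.65]), 'qvel': array([-0.09,  0.03,  0.14,  0.02,  0.12,  0.02]), 'ee_pos': array([ 534.1 , -229.58,  163.04]), 'ee_rot': array([179.98,   0.  ,  86.26]), 'force': array([ 0.77,  0.16, -2.52]), 'torque': array([-0.09,  0.2 ,  0.03]), 'gripper_width': np.float64(11.4)}
```

Emit:
{"method": "play_rows", "body": {"increments": [[1,-0.1,0,0,1],[1.5,-0.1,0,0,1],[1.5,-0.1,0,0,1],[1.5,-0.1,0,0,1],[0.5,0,0,0,1],[0,0,0,0,1]]}}

```text
time_s: 7.0
ee_pos: [540.0, -229.9, 162.9]
ee_rot: [-180.0, -0.0, 86.3]
force: [-0.2, -0.3, -3.1]
gripper_width: 12.1
```

Emit:
{"method": "play_rows", "body": {"increments": [[1,-0.1,0,0,1],[1,-0.1,0,0,1],[1,0,0,0,1],[0,0,0,0,1]]}}

```text
time_s: 7.5
ee_pos: [543.1, -230.2, 162.9]
ee_rot: [180.0, -0.0, 86.3]
force: [-0.4, 0.6, -2.2]
gripper_width: 12.0
```

Run:
```python
from h import *
print({k:np.round(v,2) for k,v in env.state().items() if k!="effort"})
```

```text
{'time_s': np.float64(7.5), 'qpos': array([-24.08,  22.31,  93.33,   0.  ,  64.35, -20.34]), 'qvel': array([-0.07, -0.12,  0.22, -0.11,  0.  , -0.17]), 'ee_pos': array([ 543.09, -230.15,  162.93]), 'ee_rot': array([180.  ,  -0.  ,  86.26]), 'force': array([-0.45,  0.55, -2.23]), 'torque': array([-0.12,  0.16, -0.02]), 'gripper_width': np.float64(11.99)}
```

Emit:
{"method": "play_rows", "body": {"increments": [[1,-0.1,0,0,1],[0,0,0,0,1],[1,-0.1,0,0,1],[0,0,0,0,1]]}}

```text
time_s: 8.0
ee_pos: [545.0, -230.3, 162.9]
ee_rot: [-180.0, -0.0, 86.3]
force: [-0.0, -0.0, -2.7]
gripper_width: 11.6
```

Emit:
{"method": "play_rows", "body": {"increments": [[1,0,0,0,1],[0,0,0,0,1],[0,0,0,0,1]]}}

```text
time_s: 8.38
ee_pos: [545.7, -230.3, 162.9]
ee_rot: [-180.0, -0.0, 86.3]
force: [-1.1, 0.3, -2.4]
gripper_width: 11.9
```

Emit:
{"method": "play_rows", "body": {"increments": [[1,-0.1,0,0,1],[0,0,0,0,1]]}}

```text
time_s: 8.62
ee_pos: [546.6, -230.3, 162.9]
ee_rot: [-179.9, -0.0, 86.3]
force: [-3.0, 1.6, -1.4]
gripper_width: 11.8
```

Emit:
{"method": "play_rows", "body": {"increments": [[1,-0.1,0,0,1],[0,0,0,0,1]]}}

```text
time_s: 8.88
ee_pos: [547.4, -230.3, 162.8]
ee_rot: [-179.9, -0.0, 86.2]
force: [-5.0, 2.1, -1.5]
gripper_width: 11.7
```

Emit:
{"method": "play_rows", "body": {"increments": [[1,-0.1,0,0,1],[0,0,0,0,1]]}}

```text
time_s: 9.12
ee_pos: [548.1, -230.3, 162.8]
ee_rot: [-179.9, -0.0, 86.2]
force: [-6.0, 1.8, -1.4]
gripper_width: 11.7
```

Run:
```python
from h import *
print({k:np.round(v,2) for k,v in env.state().items() if k!="effort"})
```

```text
{'time_s': np.float64(9.12), 'qpos': array([-23.9 ,  22.79,  92.59,  -0.  ,  64.76, -20.14]), 'qvel': array([-0.04, -0.14,  0.04,  0.01, -0.05, -0.07]), 'ee_pos': array([ 548.05, -230.26,  162.77]), 'ee_rot': array([-1.7987e+02, -5.0000e-02,  8.6250e+01]), 'force': array([-6.02,  1.77, -1.42]), 'torque': array([ 0.16,  1.12, -0.21]), 'gripper_width': np.float64(11.71)}
```

Emit:
{"method": "play_rows", "body": {"increments": [[1,0,0,0,1],[0,0,0,0,1]]}}

```text
time_s: 9.38
ee_pos: [548.7, -230.2, 162.7]
ee_rot: [-179.8, -0.1, 86.2]
force: [-6.4, 1.6, -0.1]
gripper_width: 11.8
```

Emit:
{"method": "play_rows", "body": {"increments": [[0.7,0,0,0,1],[0,0,0,0,1]]}}

```text
time_s: 9.62
ee_pos: [549.0, -230.1, 162.7]
ee_rot: [-179.8, -0.1, 86.2]
force: [-8.4, 2.8, 0.0]
gripper_width: 11.9
```

Emit:
{"method": "play_rows", "body": {"increments": [[0.7,0,0,0,1],[0,0,0,0,1]]}}

```text
time_s: 9.88
ee_pos: [549.3, -230.1, 162.6]
ee_rot: [-179.7, -0.1, 86.2]
force: [-7.1, 2.1, -1.2]
gripper_width: 11.7
```

Run:
```python
from h import *
print({k:np.round(v,2) for k,v in env.state().items() if k!="effort"})
grab("side","pics/s3.png")
crop("pics/s3.png","pics/s3b.png",310,170,450,290,5)
```

```text
{'time_s': np.float64(9.88), 'qpos': array([-2.382e+01,  2.296e+01,  9.234e+01, -3.000e-02,  6.499e+01,
       -2.002e+01]), 'qvel': array([-0.01, -0.01,  0.07, -0.01, -0.17, -0.15]), 'ee_pos': array([ 549.35, -230.07,  162.63]), 'ee_rot': array([-1.7972e+02, -7.0000e-02,  8.6220e+01]), 'force': array([-7.12,  2.07, -1.16]), 'torque': array([ 0.18,  1.47, -0.32]), 'gripper_width': np.float64(11.74)}
```

View pics/s3b.png

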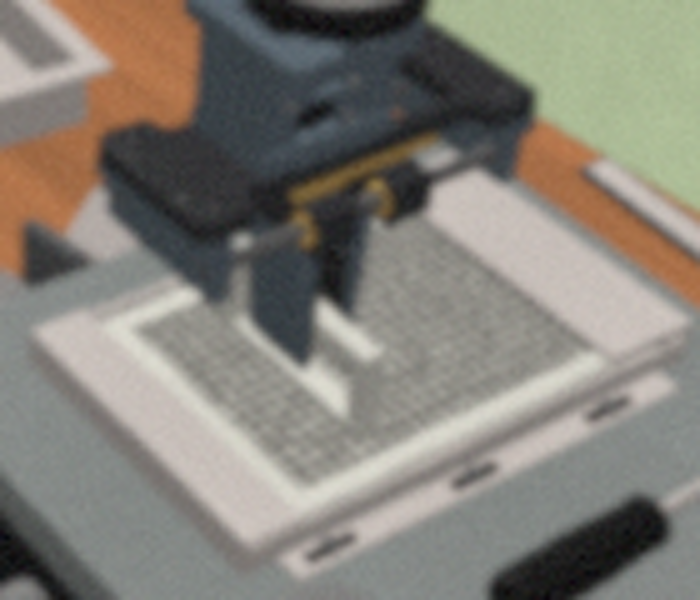

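Emit:
{"method": "play_rows", "body": {"increments": [[0.7,0,0,0,1],[0,0,0,0,1]]}}

```text
time_s: 10.18
ee_pos: [549.5, -230.0, 162.5]
ee_rot: [-179.6, -0.1, 86.2]
force: [-9.6, 2.1, -0.1]
gripper_width: 11.2
```

Run:
```python
from h import *
s=env.state();print(s["ee_pos"],s["force"],s["torque"])
```

```text
[ 549.46210441 -230.04032665  162.52532578] [-9.55143454  2.07470319 -0.08406207] [ 0.15168033  1.61568075 -0.38723984]
```

Emit:
{"method": "play_rows", "body": {"increments": [[0.7,0,0,0,1],[0,0,0,0,1]]}}

```text
time_s: 10.42
ee_pos: [549.5, -229.9, 162.5]
ee_rot: [-179.6, -0.1, 86.2]
force: [-10.8, 2.4, 0.8]
gripper_width: 11.5
```

Run:
```python
from h import *
s=env.state();print(s["ee_pos"],s["force"],s["torque"])
```

```text
[ 549.48720342 -229.92396764  162.45032667] [-10.77473894   2.38476124   0.8204368 ] [ 0.19952475  1.94141071 -0.43618492]
```

Emit:
{"method": "play_rows", "body": {"increments": [[0,0,0,0,1],[0,0,0,0,1]], "newtons": 15}}

```text
time_s: 10.68
ee_pos: [549.5, -229.9, 162.4]
ee_rot: [-179.6, -0.1, 86.2]
force: [-11.7, 1.6, 0.1]
gripper_width: 11.8
```

Emit:
{"method": "play_rows", "body": {"increments": [[0.3,0,1,0,1],[0.3,0,1,0,1],[0.3,0,1,0,1],[0,0,0,0,1]]}}

```text
time_s: 11.18
ee_pos: [550.1, -230.0, 165.1]
ee_rot: [-179.5, -0.1, 86.2]
force: [-10.5, 2.0, -0.4]
gripper_width: 12.1
```

Run:
```python
from h import *
s=env.state();print(s["ee_pos"],s["force"],s["torque"],s["gripper_width"])
grab("side","pics/s4.png")
crop("pics/s4.png","pics/s4b.png",310,170,450,290,5)
```

```text
[ 550.13958972 -229.95546457  165.05463726] [-10.52451044   1.95628369  -0.41988728] [ 0.16335825  1.99673372 -0.25212547] 12.083842875536247
```

View pics/s4b.png

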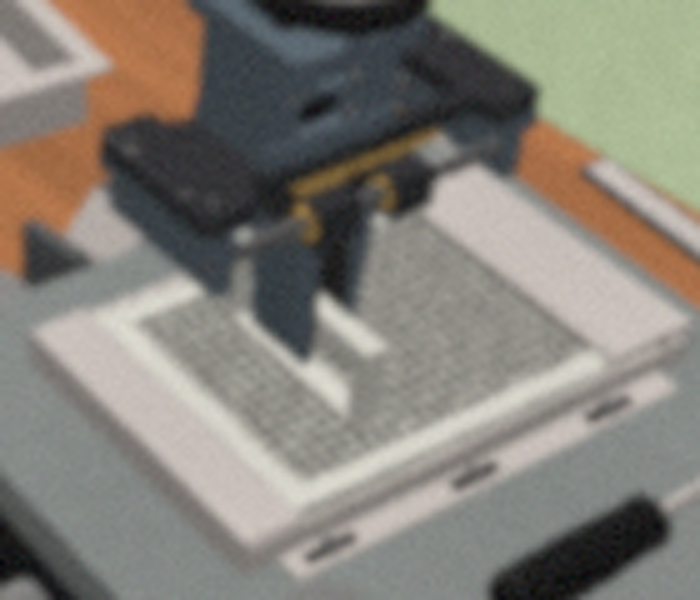

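Emit:
{"method": "play_rows", "body": {"increments": [[0.3,0,1,0,1],[0.3,0,1,0,1],[0.3,0,1,0,1],[0.3,0,1,0,1],[0,0,0,0,1]]}}

```text
time_s: 11.85
ee_pos: [551.2, -230.0, 169.0]
ee_rot: [-179.5, -0.1, 86.3]
force: [-11.0, 2.2, -0.8]
gripper_width: 12.1
```

Run:
```python
from h import *
s=env.state();print(s["ee_pos"],s["force"],s["torque"],s["gripper_width"])
```

```text
[ 551.17157358 -230.00827978  169.02246699] [-10.98789715   2.18640819  -0.790584  ] [ 0.24476619  2.11668958 -0.18794462] 12.091763590730144
```

Emit:
{"method": "play_rows", "body": {"increments": [[0.3,0,1,0,1],[0.3,0,1,0,1],[0.3,0,1,0,1],[0.3,0,1,0,1],[0,0,0,0,1]]}}

```text
time_s: 12.48
ee_pos: [552.3, -230.1, 173.1]
ee_rot: [-179.5, -0.1, 86.3]
force: [-10.9, 1.8, -0.8]
gripper_width: 12.4
```

Run:
```python
from h import *
s=env.state();print(s["ee_pos"],s["force"],s["torque"],s["gripper_width"])
grab("side","pics/s5.png")
crop("pics/s5.png","pics/s5b.png",310,170,450,290,5)
```

```text
[ 552.34253575 -230.11434427  173.05921243] [-10.8541508    1.76340178  -0.80175378] [ 0.15850655  2.16257928 -0.11328354] 12.402521792768383
```

View pics/s5b.png

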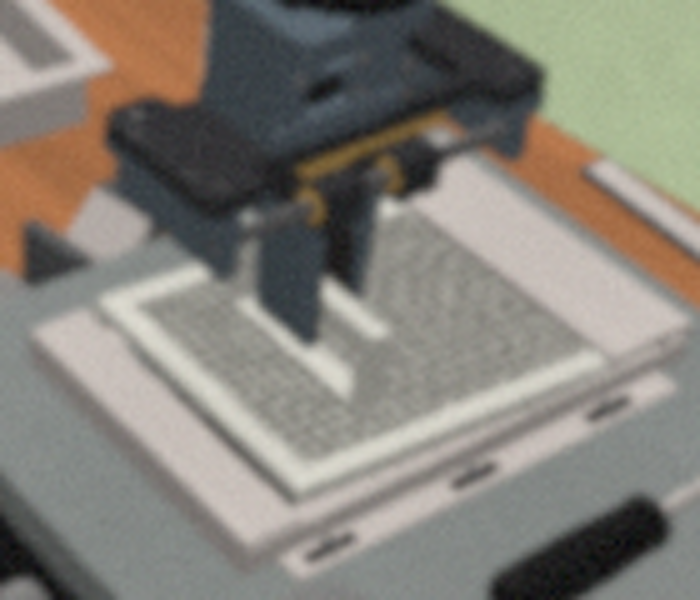

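Emit:
{"method": "play_rows", "body": {"increments": [[0.3,0,1,0,1],[0.3,0,1,0,1],[0.3,0,1,0,1],[0.3,0,1,0,1],[0.3,0,1,0,1],[0.3,0,1,0,1],[0,0,0,0,1]]}}

```text
time_s: 13.4
ee_pos: [554.3, -230.2, 179.2]
ee_rot: [-179.5, -0.1, 86.3]
force: [-11.1, 1.0, -0.4]
gripper_width: 13.0
```

Run:
```python
from h import *
s=env.state();print(s["ee_pos"],s["force"],s["torque"],s["gripper_width"])
grab("side","pics/s6.png")
crop("pics/s6.png","pics/s6b.png",310,170,450,290,5)
```

```text
[ 554.31852099 -230.24116243  179.19775055] [-11.13819653   0.97519704  -0.44747015] [ 0.1295447   2.16069778 -0.10743913] 12.964075094665331
```

View pics/s6b.png

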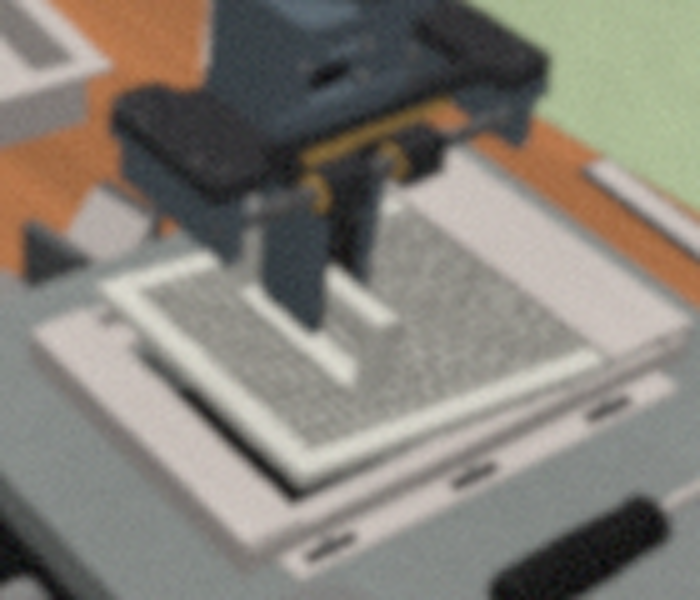

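Emit:
{"method": "play_rows", "body": {"increments": [[-2,0,0,0,1],[-2,0.2,0,0,1],[-2,0.2,0,0,1],[-2,0.2,0.3,0,1],[-2,0.2,0.3,0,1],[0,0,0,0,1]], "newtons": 11}}

```text
time_s: 14.2
ee_pos: [548.7, -230.1, 181.0]
ee_rot: [179.9, 0.0, 86.3]
force: [-0.4, 0.2, -2.7]
gripper_width: 12.6
```

Run:
```python
from h import *
s=env.state();print(s["ee_pos"],s["force"],s["torque"],s["gripper_width"])
grab("side","pics/s7.png")
crop("pics/s7.png","pics/s7b.png",310,170,450,290,5)
```

```text
[ 548.74644584 -230.11417547  180.97309839] [-0.44895355  0.17620256 -2.74393041] [-0.09987577  0.12435388  0.06123625] 12.60731561783265
```

View pics/s7b.png

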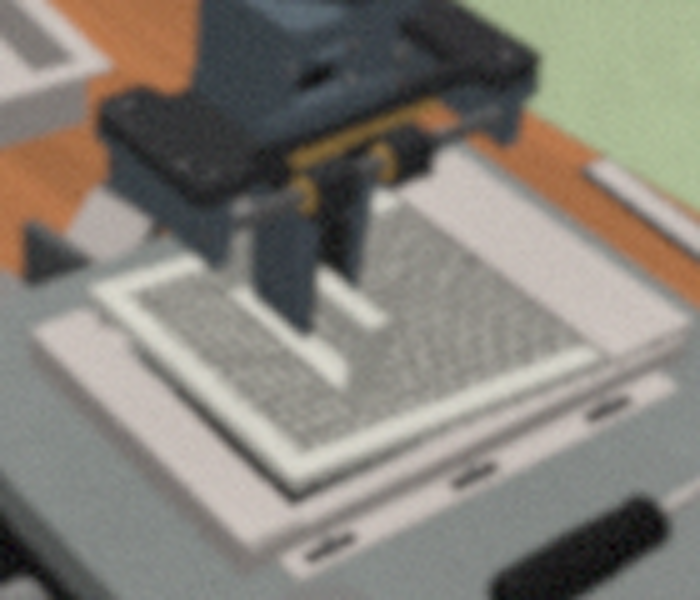

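Emit:
{"method": "play_rows", "body": {"increments": [[-2,0.1,0,0,1],[-3,0.2,0,0,1],[-3,0.2,0,0,1],[-3,0.2,0,0,1],[-3,0.2,0,0,1],[0,0,0,0,1]]}}

```text
time_s: 15.0
ee_pos: [533.7, -228.9, 180.6]
ee_rot: [180.0, -0.0, 86.2]
force: [-0.1, 0.7, -2.9]
gripper_width: 13.0
```

Emit:
{"method": "play_rows", "body": {"increments": [[-2,0.1,0,0,1],[-3,0.2,0,0,1],[-3,0.2,0,0,1],[-3,0.2,0,0,1],[-3,0.2,0,0,1],[0,0,0,0,1]]}}

```text
time_s: 15.75
ee_pos: [519.7, -228.1, 180.6]
ee_rot: [180.0, -0.0, 86.2]
force: [0.4, 0.4, -3.0]
gripper_width: 13.0
```

Run:
```python
from h import *
s=env.state();print(s["ee_pos"],s["force"],s["torque"],s["gripper_width"])
grab("side","pics/s8.png")
crop("pics/s8.png","pics/s8b.png",310,170,450,290,5)
```

```text
[ 519.70220152 -228.0507989   180.62696333] [ 0.3907263   0.41680186 -2.98168602] [-0.04892011  0.10548751 -0.04069668] 12.962133367157696
```

View pics/s8b.png

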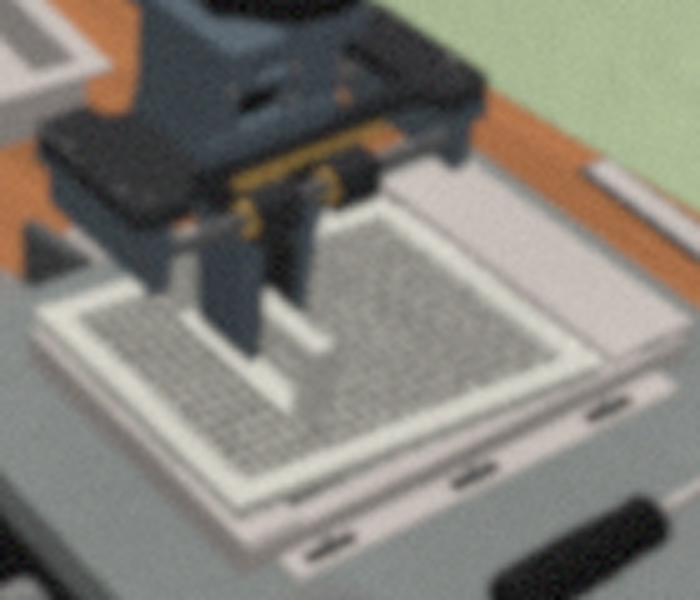

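Emit:
{"method": "play_rows", "body": {"increments": [[-3,0.2,0,0,1],[-3,0.2,0,0,1],[-3,0.2,0,0,1],[-1,0,0.5,0,1],[0,0,0.5,0,1]]}}

```text
time_s: 16.42
ee_pos: [509.9, -227.5, 181.7]
ee_rot: [180.0, 0.0, 86.2]
force: [0.0, -0.3, -2.5]
gripper_width: 13.0
```

Emit:
{"method": "play_rows", "body": {"increments": [[0,0,0,0,1],[0,0,0,0,1],[0,0,0,0,1]], "newtons": 25}}

```text
time_s: 16.8
ee_pos: [510.0, -227.4, 181.5]
ee_rot: [180.0, -0.0, 86.3]
force: [-1.4, -0.7, -2.1]
gripper_width: 12.3
```

Emit:
{"method": "play_rows", "body": {"increments": [[0,0,1,0,1],[0,0,1,0,1],[0,0,1,0,1],[0,0,1,0,1]], "newtons": 45}}

```text
time_s: 17.3
ee_pos: [510.0, -227.5, 185.7]
ee_rot: [180.0, 0.0, 86.3]
force: [0.2, 0.6, -2.9]
gripper_width: 12.2
```

Run:
```python
from h import *
s=env.state();print(s["ee_pos"],s["force"],s["torque"],s["gripper_width"])
grab("side","pics/s9.png")
crop("pics/s9.png","pics/s9b.png",300,170,450,290,5)
```

```text
[ 509.95430423 -227.47616706  185.70213164] [ 0.24802434  0.61408966 -2.85564018] [-0.09492615  0.17090546 -0.02555756] 12.151868042729772
```

View pics/s9b.png

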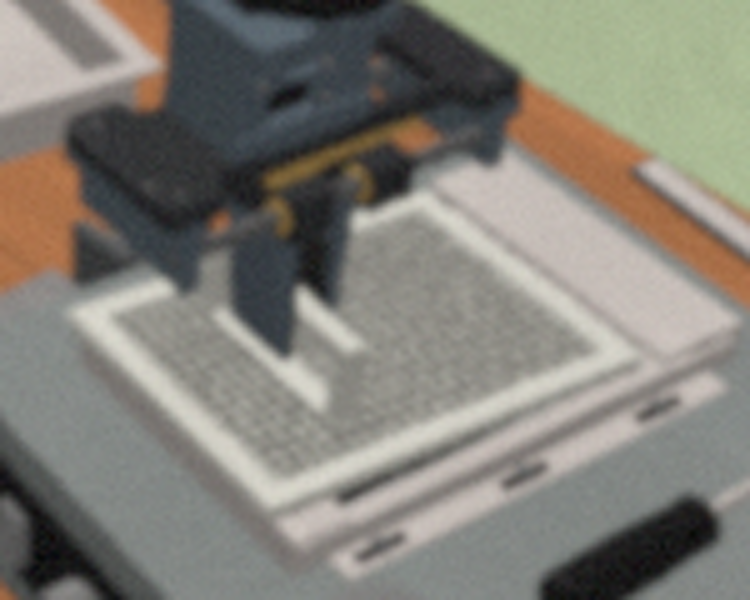

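Emit:
{"method": "play_rows", "body": {"increments": [[0,0,2,0,1],[0,0,4,0,1],[0,0,6,0,1],[0,0,8,0,1],[0,0,10,0,1],[0,0,10,0,1],[0,0,10,0,1],[0,0,8,0,1],[0,0,5,0,1],[0,0,2,0,1],[0,0,0,0,1]]}}

```text
time_s: 18.73
ee_pos: [509.8, -227.4, 250.4]
ee_rot: [-180.0, -0.0, 86.3]
force: [-0.5, -0.2, -3.5]
gripper_width: 12.0
```

Run:
```python
from h import *
s=env.state();print(s["ee_pos"],s["force"],s["torque"],s["gripper_width"])
grab("side","pics/s10.png");grab("top","pics/t10.png")
```

```text
[ 509.84201002 -227.41225132  250.41360542] [-0.49797921 -0.18378496 -3.53895371] [-0.09352202  0.18419345 -0.016422  ] 11.984340390436873
```

View pics/s10.png

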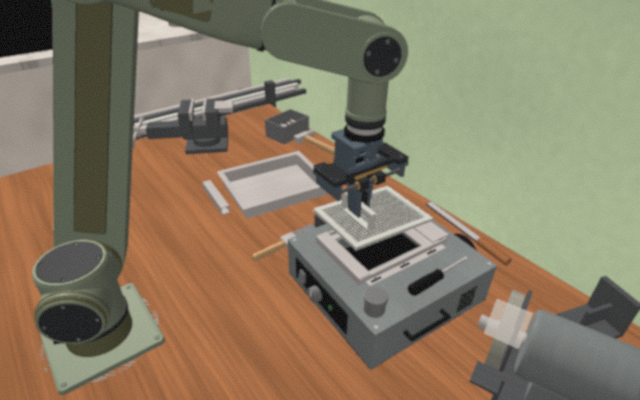

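View pics/t10.png

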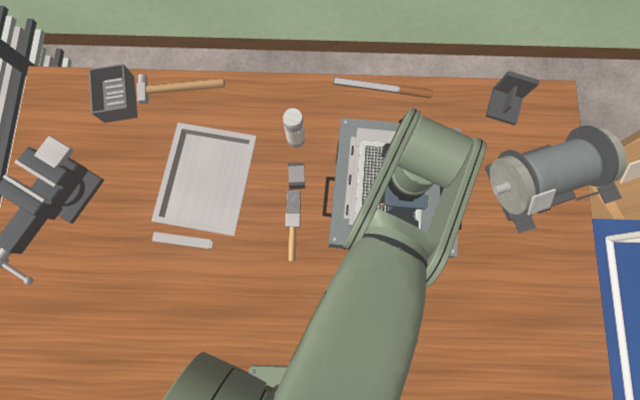

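Emit:
{"method": "play_rows", "body": {"increments": [[0,6,0,0,1],[0,14,0,0,1],[0,22,0,0,1],[3.2,28,0,-0.4,1],[3.2,28,0,-0.4,1],[3.2,28,0,-0.4,1],[3.2,28,0,-0.4,1],[3.2,28,0,-0.4,1],[3.2,28,0,-0.4,1],[3.2,28,0,-0.4,1],[3.2,28,0,-0.4,1],[3.2,28,0,-0.4,1],[3.2,28,0,-0.4,1],[3.2,28,0,-0.4,1],[3.2,28,0,-0.2,1],[3.2,28,0,0,1],[3.2,28,0,0,1],[3.2,24,0,0,1],[0,16,0,0,1],[0,9,0,0,1]], "newtons": 50}}

```text
time_s: 21.32
ee_pos: [557.6, 256.5, 250.5]
ee_rot: [-180.0, 0.0, 81.7]
force: [0.8, -0.1, -3.1]
gripper_width: 11.9
```

Emit:
{"method": "play_rows", "body": {"increments": [[0,4,0,0,1],[0,0,0,0,1],[0,0,0,0,1]]}}

```text
time_s: 21.7
ee_pos: [558.0, 258.9, 250.7]
ee_rot: [180.0, 0.0, 81.6]
force: [-0.1, -0.0, -2.4]
gripper_width: 12.1
```

Run:
```python
from h import *
s=env.state();print(s["ee_pos"],s["ee_rot"],s["force"],s["torque"],s["gripper_width"])
grab("side","pics/s11.png");grab("top","pics/t11.png")
crop("pics/s11.png","pics/s11b.png",180,80,380,230,4)
crop("pics/t11.png","pics/t11b.png",130,100,280,260,3.7)
```

```text
[557.97475804 258.88100378 250.66621857] [1.79993719e+02 1.61274632e-02 8.16097890e+01] [-0.09582703 -0.01687193 -2.42254803] [-0.04793796  0.19846593  0.02262547] 12.136748599064592
```

View pics/s11b.png

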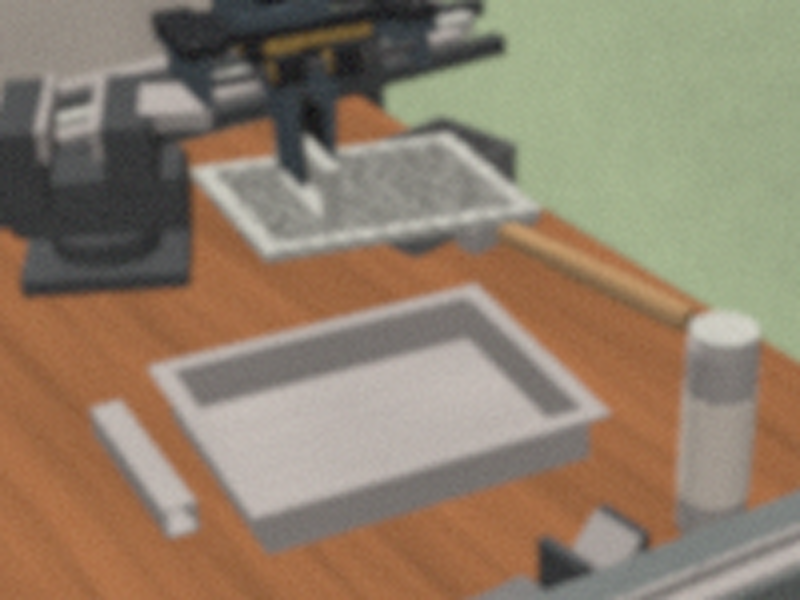

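View pics/t11b.png

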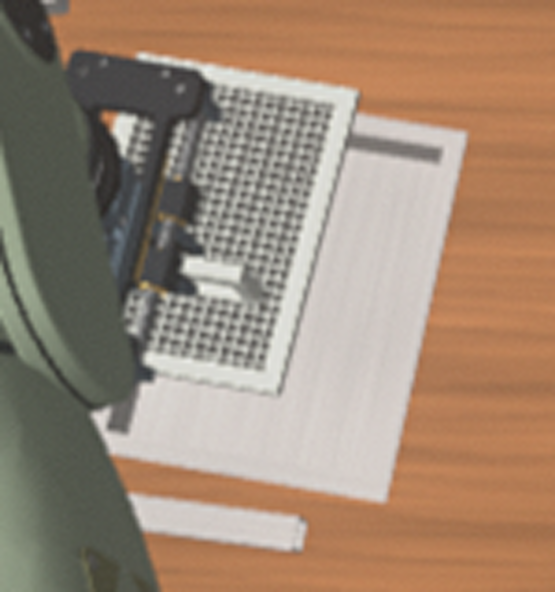

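Run:
```python
from h import *
t=lambda u,v:(130+u/3.7-.36,100+v/3.7-.36)
s=lambda u,v:(180+u/4-.37,80+v/4-.37)
b=tri(t(358,91),s(542,210));f=tri(t(279,394),s(271,253));print(b,f)
d=b-f;print(np.linalg.norm(d),np.degrees(np.arctan2(d[1],d[0])),np.degrees(np.arctan2(d[2],210)))
l=[onz("side",s(*p),220) for p in[(195,170),(450,133),(541,208),(271,252)]];print(np.round(l,1),np.mean(l,0))
T=[onz("side",s(*p),49) for p in[(150,370),(476,284),(610,410),(263,520)]];print(np.round(T,1),np.mean(T,0))
```

```text
[693.49750435 163.41386682 206.85151164] [486.93230495 191.89823939 223.77499028]
209.2055095232044 -7.851304742682716 -4.6073949955301625
[[511.8 343.  220. ]
 [700.1 288.1 220. ]
 [679.9 145.  220. ]
 [492.8 198.8 220. ]] [596.14563446 243.73508902 220.        ]
[[468.4 374.4  49. ]
 [756.5 338.   49. ]
 [724.6 114.8  49. ]
 [440.7 147.3  49. ]] [597.55444828 243.61816651  49.        ]
```

Emit:
{"method": "play_rows", "body": {"increments": [[-2,0,-4,0,1],[0,0,-9,0,1],[0,0,-14,0,1],[0,0,-18,0,1],[0,0,-18,0,1],[0,0,-18,0,1],[0,0,-18,0,1],[0,0,-18,0,1],[0,0,-15,0,1],[0,0,-12,0,1],[0,0,-9,0,1],[0,0,-6,0,1],[0,0,-3,0,1],[0,0,0,0,1],[0,0,0,0,1]]}}

```text
time_s: 23.68
ee_pos: [556.2, 259.7, 89.0]
ee_rot: [179.9, -0.0, 81.7]
force: [1.4, 0.4, -2.2]
gripper_width: 11.9
```

Run:
```python
from h import *
s=env.state();print(s["ee_pos"],s["ee_rot"],s["force"],s["torque"],s["gripper_width"])
grab("side","pics/s12.png")
crop("pics/s12.png","pics/s12b.png",180,80,380,230,4)
```

```text
[556.21469028 259.67632638  89.01887351] [ 1.79949435e+02 -2.94514048e-02  8.16543327e+01] [ 1.36751168  0.3693587  -2.17785173] [-0.09727128  0.18216433  0.01273427] 11.928847982748762
```

View pics/s12b.png

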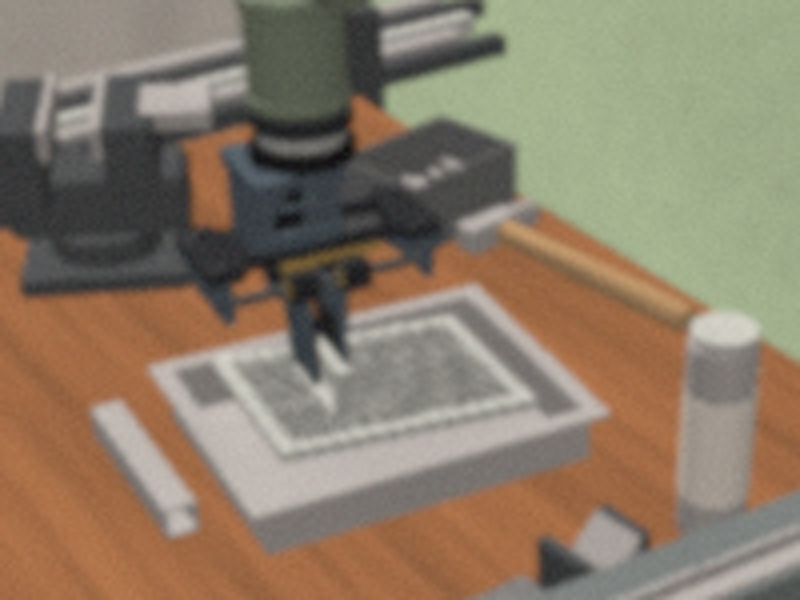

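Run:
```python
from h import *
s=lambda u,v:(180+u/4-.37,80+v/4-.37)
for z in (58,):
    l=[onz("side",s(*p),z) for p in[(213,352),(456,315),(540,402),(286,456)]];print(np.round(l,1),np.mean(l,0),np.linalg.norm(l[0]-l[1]),np.linalg.norm(l[1]-l[2]))
```

```text
[[515.  355.9  58. ]
 [703.6 291.2  58. ]
 [679.7 144.2  58. ]
 [487.6 194.8  58. ]] [596.4558635  246.50948878  58.        ] 199.39145665960606 148.8396876656713
```

Emit:
{"method": "play_rows", "body": {"increments": [[0,0,-3,0,1],[0,0,-4,0,1],[0,0,-4,0,1],[0,0,-4,0,1],[0,0,-4,0,1],[0,0,-3,0,1],[0,0,-2,0,1],[0,0,0,0,1]]}}

```text
time_s: 24.72
ee_pos: [555.9, 259.5, 64.4]
ee_rot: [-180.0, 0.0, 81.7]
force: [0.7, -0.1, -3.9]
gripper_width: 11.8
```

Emit:
{"method": "play_rows", "body": {"increments": [[0,0,-2,0,1],[0,0,-2,0,1],[0,0,-1,0,1],[0,0,0,0,1]]}}

```text
time_s: 25.22
ee_pos: [555.9, 259.5, 59.5]
ee_rot: [-180.0, 0.0, 81.7]
force: [-0.2, 0.3, -3.4]
gripper_width: 12.2
```

Run:
```python
from h import *
s=env.state();print(s["ee_pos"],s["ee_rot"],s["force"],s["torque"],s["gripper_width"])
grab("side","pics/s13.png")
crop("pics/s13.png","pics/s13b.png",200,120,350,230,5)
```

```text
[555.87221771 259.50658071  59.45265512] [-1.79995281e+02  7.02524856e-03  8.16546303e+01] [-0.2034084   0.27602365 -3.43949867] [-0.08230608  0.24211538  0.06096554] 12.243779530850986
```

View pics/s13b.png

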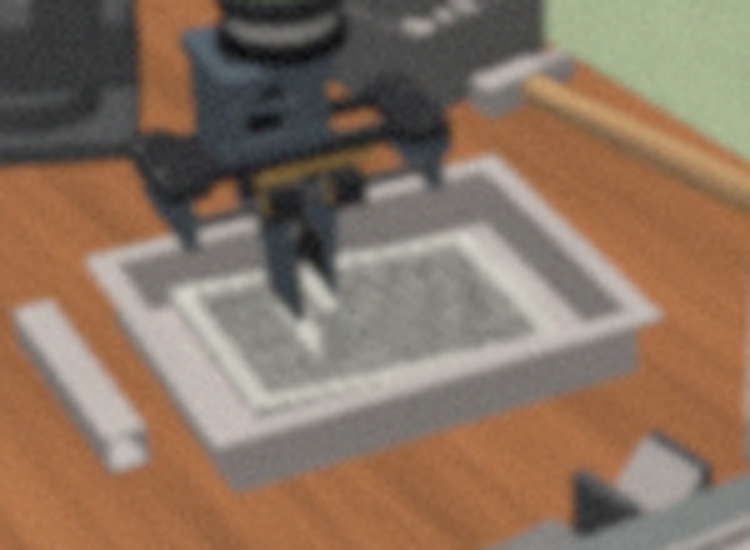

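Emit:
{"method": "play_rows", "body": {"increments": [[0,0,-1,0,1],[0,0,-1,0,1],[0,0,-1,0,1],[0,0,-1,0,1],[0,0,0,0,1]]}}

```text
time_s: 25.9
ee_pos: [555.9, 259.5, 55.5]
ee_rot: [-180.0, 0.0, 81.7]
force: [0.1, -0.1, -2.6]
gripper_width: 11.9
```

Emit:
{"method": "play_rows", "body": {"increments": [[0,0,-1,0,1],[0,0,-1,0,1],[0,0,-1,0,1],[0,0,0,0,1]]}}

```text
time_s: 26.4
ee_pos: [555.9, 259.5, 52.5]
ee_rot: [180.0, 0.0, 81.7]
force: [-0.3, -0.5, -2.9]
gripper_width: 11.8
```

Emit:
{"method": "play_rows", "body": {"increments": [[0,0,-1,0,1],[0,0,-1,0,1],[0,0,-1,0,1],[0,0,0,0,1]]}}

```text
time_s: 26.9
ee_pos: [555.9, 259.6, 49.6]
ee_rot: [180.0, -0.0, 81.7]
force: [-1.1, 0.0, -0.9]
gripper_width: 11.8
```

Run:
```python
from h import *
s=env.state();print(s["ee_pos"],s["ee_rot"],s["force"],s["torque"],s["gripper_width"])
```

```text
[555.89749229 259.58637305  49.58214726] [ 1.79995953e+02 -1.80431925e-03  8.16569848e+01] [-1.06947261  0.02004799 -0.93929539] [-0.06030712  0.17433559  0.00106441] 11.820961398077124
```

Emit:
{"method": "play_rows", "body": {"increments": [[0,0,0,0,1],[-0.3,0,-1,0,1],[-0.3,0,-1,0,1],[-0.3,0,-1,0,1],[-0.3,0,-1,0,1],[0,0,0,0,1]], "newtons": 10}}

```text
time_s: 27.65
ee_pos: [554.7, 259.5, 45.5]
ee_rot: [180.0, 0.0, 81.7]
force: [-0.1, -0.3, -1.7]
gripper_width: 12.2
```

Run:
```python
from h import *
s=env.state();print(s["ee_pos"],s["force"],s["torque"],s["gripper_width"])
```

```text
[554.68299689 259.53173131  45.50375836] [-0.1243921  -0.31658805 -1.74962327] [-0.03571804  0.11847246  0.03502102] 12.180446758950064
```

Emit:
{"method": "play_rows", "body": {"increments": [[-0.3,0,-1,0,1],[-0.3,0,-1,0,1],[-0.3,0,-1,0,1],[0,0,0,0,1]]}}

```text
time_s: 28.15
ee_pos: [553.9, 259.6, 42.5]
ee_rot: [180.0, -0.0, 81.7]
force: [-0.5, -0.2, -2.9]
gripper_width: 11.6
```

Run:
```python
from h import *
s=env.state();print(s["ee_pos"],s["force"],s["torque"],s["gripper_width"])
```

```text
[553.8502476  259.5772353   42.53179238] [-0.50574344 -0.18707814 -2.86151032] [-0.00698584  0.13730518  0.02741691] 11.622502223657113
```

Emit:
{"method": "play_rows", "body": {"increments": [[-0.2,0,-0.6,0,1],[-0.1,0,-0.6,0,1],[0,0,0,0,1]]}}

```text
time_s: 28.52
ee_pos: [553.6, 259.6, 41.7]
ee_rot: [180.0, -0.0, 81.7]
force: [-0.9, 0.8, 0.3]
gripper_width: 11.8
```

Emit:
{"method": "play_rows", "body": {"increments": [[0,0,-0.6,0,1],[0,0,-0.4,0,1],[0,0,0,0,1]]}}

```text
time_s: 28.9
ee_pos: [553.7, 259.6, 41.7]
ee_rot: [180.0, -0.0, 81.7]
force: [-2.3, 0.5, 6.7]
gripper_width: 12.3
```

Run:
```python
from h import *
s=env.state();print(s["ee_pos"],s["force"],s["torque"],s["gripper_width"])
grab("side","pics/s14.png")
crop("pics/s14.png","pics/s14b.png",200,120,350,230,5)
```

```text
[553.66188156 259.64806604  41.6976122 ] [-2.2548359   0.47358697  6.67156106] [-0.21610892  0.55025941  0.09383229] 12.274872547568561
```

View pics/s14b.png

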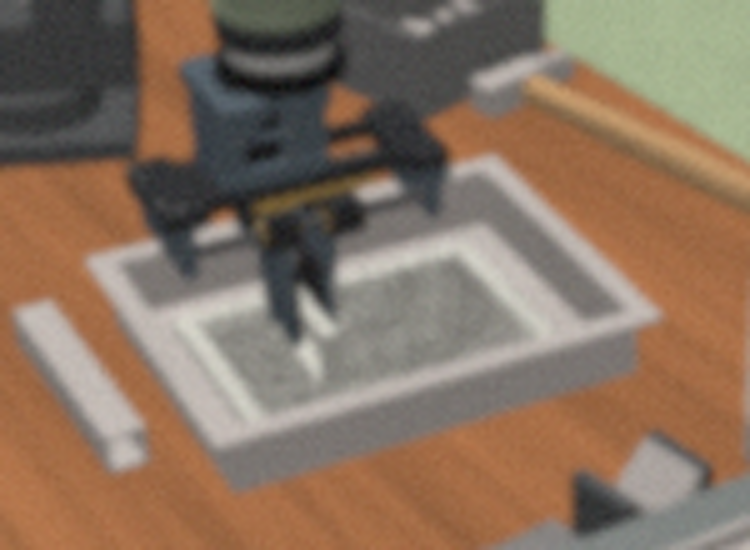

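Seated flat in the tray (6.7 N, firm floor contact). I ease the load, open slowly and retreat.

Emit:
{"method": "play_rows", "body": {"increments": [[0,0,0.5,0,1],[0,0,0.4,0,1],[0,0,0,0,0.85],[0,0,0,0,0.75],[0,0,0,0,0.65],[0,0,0,0,0.65],[0,0,0,0,0.65]]}}

```text
time_s: 29.82
ee_pos: [553.6, 259.5, 41.2]
ee_rot: [180.0, 0.0, 81.7]
force: [-0.5, 0.3, -0.2]
gripper_width: 32.0
```

Run:
```python
from h import *
s=env.state();print(s["ee_pos"],s["force"],s["torque"],s["gripper_width"])
```

```text
[553.57653746 259.518413    41.2036154 ] [-0.50751617  0.28526829 -0.2402411 ] [-0.11964784  0.10689163 -0.02471676] 32.04718074423456
```

Emit:
{"method": "play_rows", "body": {"increments": [[0,0,3,0,0.65],[0,0,8,0,0.65],[0,0,15,0,0.65],[0,0,20,0,0.65],[0,0,30,0,0.6],[0,0,30,0,0.5],[0,0,30,0,0.5],[0,0,30,0,0.5],[-30,0,20,0,0.5],[-40,0,10,0,0.5],[-40,0,0,0,0.5],[-40,0,0,0,0.5],[-30,0,0,0,0.5],[-20,0,0,0,0.5],[0,0,0,0,0.5],[0,0,0,0,0.5]]}}

```text
time_s: 31.82
ee_pos: [354.6, 259.8, 237.6]
ee_rot: [179.9, -0.0, 81.6]
force: [0.1, 0.7, 0.8]
gripper_width: 45.4
```

Run:
```python
from h import *
s=env.state();print(s["time_s"],s["ee_pos"],s["force"],s["qvel"])
grab("side","pics/s15.png");grab("top","pics/t15.png")
crop("pics/s15.png","pics/s15b.png",200,120,350,230,5)
```

```text
31.825 [354.55820882 259.84105857 237.64749476] [0.12694641 0.68668867 0.84203663] [-0.43700607  0.86230177 -0.14690015  0.12368921  0.01178281  0.02394196]
```

View pics/s15.png

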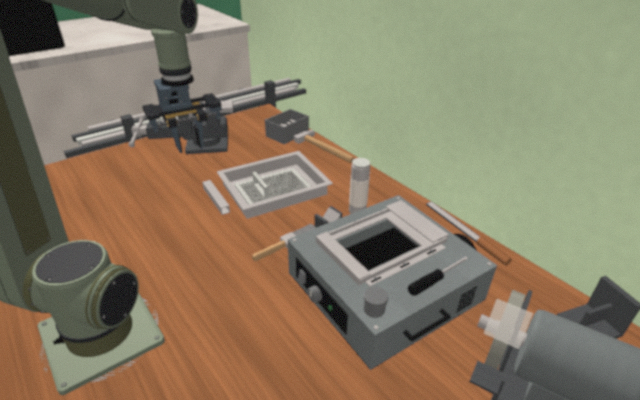

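View pics/s15b.png

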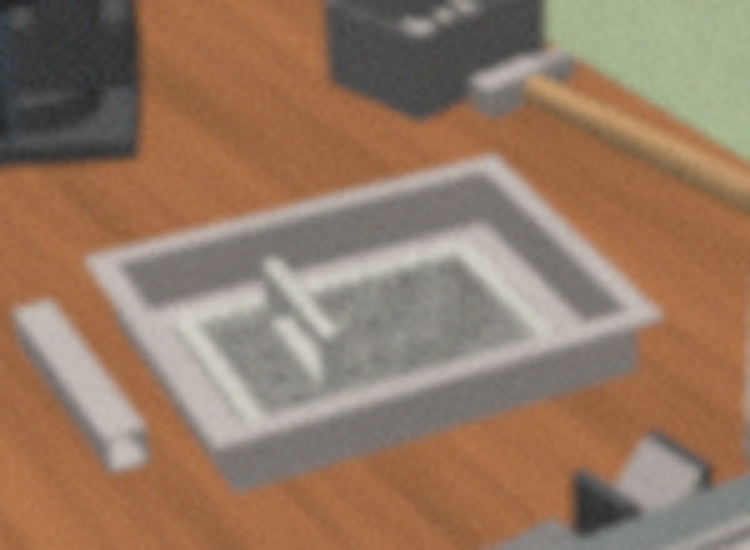

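View pics/t15.png

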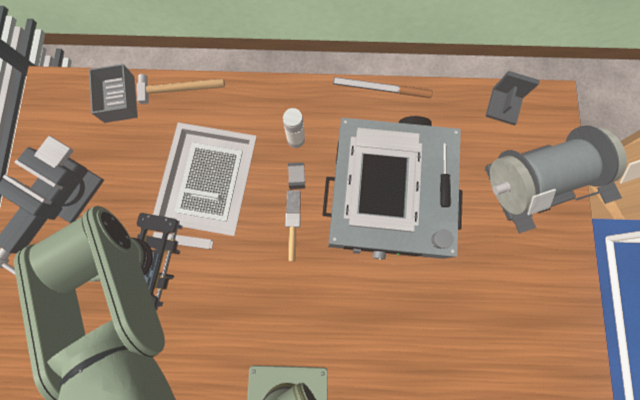

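Emit:
{"method": "play_rows", "body": {"increments": [[0,0,0,0,0.5],[0,0,0,0,0.5],[0,0,0,0,0.5]]}}

```text
time_s: 32.3
ee_pos: [353.7, 259.5, 237.2]
ee_rot: [-180.0, 0.0, 81.6]
force: [-0.5, 0.6, -0.2]
gripper_width: 45.6
```

```bash
python3 -c "
from workcell import env
print(env.job_done())"
```

```text
the job is handed in; nothing more can be done
None
```

The pre-filter is out of the extractor and lying flat in the wash tray, handle up; I handed the job in at about 32 s.

- **Removal:** I gripped the handle bar and took the weight. The filter then slid back about 15 mm with no drag I could feel, until it was solid against the seal at about 11 N. I raised the handle end about 7° over the lip with the back edge still in the channel, then drew the filter out.
- **Placing:** I lowered it back edge first into the tray, pressed at about 7 N at most as it seated, released it and backed away.
- **Last checks:** The final top and side pictures show the filter flat inside the tray walls. Nothing else on the bench or extractor looks moved, and the tool force is back to about zero.
- **Disagreements:**
  - The two cameras differed by about 10 mm on the tray centre in y, against about 25 mm of clearance on each side.
  - While being carried, the filter sagged about 4° at the back edge, which showed in the camera measurement and when it touched down, but not clearly in the gripper opening.

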